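Feed a wooden tag blank and cam-clamp it

TASK

The glue bottle is standing in the way of the jig's feed lever: stand it upright on the cork coaster. Then swing the sprung feed lever all the way to its stop once and let it spring fully back, so that one wooden blank is fed into the nest. Finally turn the cam clamp's handle just until the blank is held snug against the fence, without forcing it further, and leave the other things on the table where they are.

Things in the scene. Friction and masses are not known exactly. Their poses are not given: they have to be found in the camera images.
- jig: Feeding jig, fixed: plywood base 12 mm thick, x -60..65, y -125..80 mm. Origin: base underside, on the axis of the square open-topped aluminium magazine (inside 39 x 39 mm, walls to 48 mm above the table). At x = 0 a flat shuttle on the base pushes the lowest blank along +y, under the front gate at y = 22, into the nest. z is up
- jig_nest (a point): Where the centre of a fed blank's underside lies when it touches both fence and end stop: (2, 48, 12) mm in the jig's frame. Steel fence: face at x = +20, facing -x; steel end stop: face at y = +66; both 24 mm above the table. The cam clamp is on the nest's -x side
- lever_pivot (a point): The feed lever's vertical pivot axis, at (45, -76) mm in the jig's frame, at the arm's mid height, 32 mm above the table
- feed_lever (a joint): Feed lever, rad: 0 at rest, 1.0 at its stop. Steel arm 14 mm wide, 28 to 36 mm above the table, from the pivot towards the jig's -x. Swings level, clockwise from above (knob moves to the jig's +y; at 0.5 the arm points along -x). Return spring: 1 N at the knob at rest, 3 N at the stop. A full swing moves the shuttle 48 mm; let go, it springs back
- lever_knob (a point): Feed lever's upright black round knob, 18 mm diameter, from 28 to 72 mm above the table, 150 mm from the pivot; the point is on its axis, 58 mm above the table
- cam_base: Cam clamp, fixed on the base; its distance from the fence varies by some mm. Origin on the cam's vertical pivot axis, 12 mm above the table; axes as the jig's. Steel cam: disc of 16 mm radius, 15 to 25 mm above the table; its centre lies 6 mm from the pivot, towards -x when the joint reads 0, -y at pi/2 and +x (the fence) at pi
- cam (a joint): Cam angle, rad: grows counter-clockwise from above, pushing the blank to the fence; 0 to 2.7, starts loose below 0.35, stays where left. Turning takes 0.2 N m (under 3 N at the knob) when loose, more once the blank is pinched between cam and fence (somewhere in 1.1 to 2.3 rad): snug some 0.1 rad past that, about 0.5 N m; 0.25 rad past is too far
- cam_knob (a point): Cam handle's upright black round knob, 16 mm diameter, from 27 to 73 mm above the table, 75 mm from the pivot; the point is on its axis, 57 mm above the table. Seen from the pivot it lies at 1.67 rad + the cam's angle from the jig's +x axis. The handle's bar is 12 mm wide, 27 to 34 mm above the table
- blank: The lowest blank in the magazine, the one to be fed: beech disc, 36 mm diameter, 10 mm thick, 20 g. Origin: centre of its underside
- spare_low: The next blank, same disc, lies on the first and drops down in the magazine once that is fed. Origin: centre of its underside
- spare_top: The top blank of the three, same disc. Origin: centre of its underside
- glue: White glue bottle, loose, upright in the feed lever's path: round, 42 mm diameter up to 64 mm, then a cone and a thin nozzle, 95 mm high in all, about 90 g. Origin: centre of its underside, z along its axis
- coaster: Square cork coaster, 90 x 90 x 5 mm, fixed to the table. Origin: centre of its underside, axes along its sides
- brush_mug: Bystander: white mug, 72 mm diameter, 85 mm high, with wooden brush handles standing up to 128 mm. Origin: centre of its underside
- paint_jar: Bystander: closed grey jar, 60 mm diameter, 75 mm high. Origin: centre of its underside
- glue_brush: Bystander: paste brush, 150 mm long, lying on the table to the left of the jig, about level with its far edge. Origin: about its middle, underside
Mind the look-alikes: they are no part of the job. What is shaped like the spare_top but yellow is not meant.

How it is judged:
By the outcome, as a careful person would: the job done as asked, in the order asked, and still so for the second after the job is handed in, with the robot touching nothing.
It also fails if it takes over 72 s, if anything falls off the work surface, if the arm or the gripper's body presses on something with over 40 N, if the wrist force passes 120 N, or if a joint passes its speed limit or range.

ROBOT

A 6-joint arm with a two-finger parallel gripper is mounted at the origin on the work surface. World frame = base frame: x ahead of the robot, y to its left, z up, the work surface at z = 0. Lengths are in mm, angles in rad, forces in N, time in s.
With the tool pointing down it reaches from about 300 to 775 mm from the base axis. Payload 14.6 kg.
Tool frame: the origin (TCP) lies between the finger pads; the fingertips stand 25 mm ahead of it and the grasp point (between the pads) lies 6 mm ahead of it; z points along the fingers, y is the line along which they close (so a half turn about z gives the same grasp; the last joint's range is limited). The gripper opens to 94 mm and grips with 3 to 60 N. Pads are 16 mm wide; open, the fingers measure 119 mm over their backs; the gripper's body (75 mm by 177 mm) begins 78 mm behind the grasp point.
Start: joints at [1.126, 0.3, 1.521, -0, 1.321, -0.067], TCP at [202.879, 511.204, 230.446] pointing down, gripper open.
Joint ranges: [-3.03, 3.03], [-0.79, 2.21], [0.23, 2.52], [-1.04, 4.18], [0, 3.07], [-2.55, 2.55]. Speed limits (rad/s): [2.22, 2.22, 2.57, 3.14, 3.14, 3.14].

INTERFACE

Orientations are given as [roll, pitch, yaw] about the fixed x, y, z axes, in that order (R = Rz(yaw) Ry(pitch) Rx(roll)).
In Python, from cell import manip gives the robot as it stands. The module is installed in compiled form; this text tells all that it offers.
- The arm moves only by the tool step_arm, never from a script. Its argument "series" is one flat list of numbers, 5 for each row, row after row: the shift along the world's x, y, z in mm, then the turn about the world's z in rad, then the closure, from 0 (fully open) to 1 (shut). In form: [dx, dy, dz, spin, jaw, dx, dy, dz, spin, jaw, ...]. A call has 1 to 20 rows; each row shifts and turns the commanded pose from where the row before left it; what a row does not reach is not made up. A row lasts 1/8 s, in which the tool goes at most 62.5 mm and 10.7 degrees, less where a joint would pass 70% of its speed; a pose out of reach is approached as far as the arm can. A call is refused whole if a number of a shift passes 62.5 or a number of a turn 0.188, either way. A call with a gripper value outside its range is refused whole. The fingers move at their own pace and stop on an object; "squeeze" is the grip in N (left out, the last holds). Time passes only in rows, so rows that do not move let the fingers close. It gives the time, the measured TCP pose, the force, the opening and the grip force at its end, in the units of the state.
- manip.read_state(): the state, without advancing time (a new reading comes with each control period).
- manip.camera(name): name is "scene" or "top" or "wrist"; returns (picture, depth): 384x512x3 uint8, blue, green, red; 384x512 float32, mm along the optical axis (not along the pixel's ray), 0 where there is no reading.
- manip.camera_info(name): a dict with "fovy" (degrees; the focal length in pixels is half the picture's height over the tangent of half this angle, whatever the lens; pixels are square), "cx", "cy" (the principal point, pixels), "k1" (the pictures are not rectified: a ray, as slopes to the right and down, at radius r is drawn at 1 + k1 r^2 times it, then the intrinsics apply), "eye" and "orientation" of the camera in the world. Camera axes: x right, y down, z forward; pixel columns grow to the right and rows downward; lengths in mm; the calibration is good to about 2 mm. A picture is of the moment at which its call begins: read the wrist's pose just before it. camera_info takes no time and is no camera call; for the wrist camera it gives the pose at the moment of the call.
- manip.sign_off(): hands the job in; it is judged then, once.
The state is a dict: "clock": time; "joints": joint angles; "qd": joint speeds; "effort": joint torques, N m; "eef_pos": TCP position; "eef_rot": TCP orientation; "wrist_force": force on the tool from outside, world axes, zero at the start; "moment": the same for the moment, N m; "finger_gap": finger opening in mm; "finger_force": force on a finger pad.
Only numpy, scipy, OpenCV 4.12 (cv2) and the standard library are available. Lean on these libraries where they do the work, as an engineer would, in place of code of your own. Each camera call takes 0.05 s, during which the arm holds its last target. There are 200 camera calls.

## Working session

There is one attempt and no reset: what is moved stays moved. The work goes in short steps, Python scripts to look and compute and a tool call to move; the robot and the scene stay as the last step left them, time stands still between calls to the robot, and variables do not carry over. Pictures are saved under pics/ and viewed, at most 10 in all, crops included, and the job is handed in when it is done.

Besides the shell and the picture viewer there is one more tool, called after "Request:" as a command line: name --argument value ..., lists and objects as JSON in quotes. step_arm: Moves the arm, as the interface text tells. Its arguments: {"type":"object","properties":{"series":{"type":"array"},"squeeze":{"type":"number"}},"required":["series"]}

```bash
mkdir -p pics; cat > h.py <<'E'
import numpy as np, cv2
from cell import manip
def rot(o):
    o=np.array(o,float)
    if o.shape==(3,3): return o
    if o.size==4: raise SystemExit('quat')
    r,p,y=o
    c,s=np.cos,np.sin
    return np.array([[c(y),-s(y),0],[s(y),c(y),0],[0,0,1]])@np.array([[c(p),0,s(p)],[0,1,0],[-s(p),0,c(p)]])@np.array([[1,0,0],[0,c(r),-s(r)],[0,s(r),c(r)]])
def rays(info,uv):
    f=192/np.tan(np.radians(info['fovy'])/2)
    d=(np.atleast_2d(uv).astype(float)-[info['cx'],info['cy']])/f
    s=d.copy()
    for _ in range(20): s=d/(1+info['k1']*(s**2).sum(1,keepdims=True))
    return np.c_[s,np.ones(len(s))]
def onplane(info,uv,z):
    w=rays(info,uv)@rot(info['orientation']).T; e=np.array(info['eye'])
    return e+w*((z-e[2])/w[:,2])[:,None]
def cloud(info,depth):
    v,u=np.mgrid[0:384,0:512]
    p=rays(info,np.c_[u.ravel(),v.ravel()])*depth.ravel()[:,None]
    return (p@rot(info['orientation']).T+info['eye']).reshape(384,512,3)
E
python3 - <<'E'
from h import *
for n in('scene','top','wrist'):
    i=manip.camera_info(n);p,d=manip.camera(n)
    np.savez('pics/'+n,p=p,d=d,xyz=cloud(i,d)); cv2.imwrite(f'pics/{n}0.png',cv2.resize(p,(800,600)) if n!='wrist' else p); print(n,i)
print(manip.read_state())
E
```

```text
scene {'fovy': 55.20640802591244, 'cx': 252.58639560877336, 'cy': 191.823482992116, 'k1': -0.08297418356625955, 'eye': array([1179.33800035, -108.32197905,  903.84749267]), 'orientation': array([-2.51387554,  0.01477916,  1.37837636])}
top {'fovy': 42.07565627367895, 'cx': 255.04945907467226, 'cy': 184.69464455151942, 'k1': -0.04188039070634078, 'eye': array([ 441.70193821,    1.99959679, 1249.51034822]), 'orientation': array([-3.01693254,  0.0065825 , -1.55274505])}
wrist {'fovy': 68.59397847777375, 'cx': 250.08669451183275, 'cy': 190.66260796075042, 'k1': -0.0664497635646854, 'eye': array([141.41984397, 535.95881577, 382.84834673]), 'orientation': array([ 2.91348941e+00, -7.97165060e-04,  1.19282162e+00])}
{'clock': 0.15, 'joints': array([ 1.12642674e+00,  3.00313159e-01,  1.52138013e+00,  1.74913849e-05,
        1.32068617e+00, -6.65835205e-02]), 'qd': array([-0.0021413 , -0.0004318 , -0.0032956 , -0.0013195 , -0.00052253,
       -0.00033725]), 'effort': array([-4.85278470e-04, -5.31964266e+01, -3.52817559e+01,  7.07942317e-02,
        2.36344157e-02, -5.88376110e-05]), 'eef_pos': array([202.79969062, 511.08177832, 230.05797222]), 'eef_rot': array([-3.14080872e+00, -6.92556099e-05,  2.76380222e+00]), 'wrist_force': array([ 0.09544484,  0.11454773, -0.07363321]), 'moment': array([ 0.00440158, -0.00433868, -0.01182053]), 'finger_force': 0.0, 'finger_gap': 93.92277296974744}
```

View pics/top0.png

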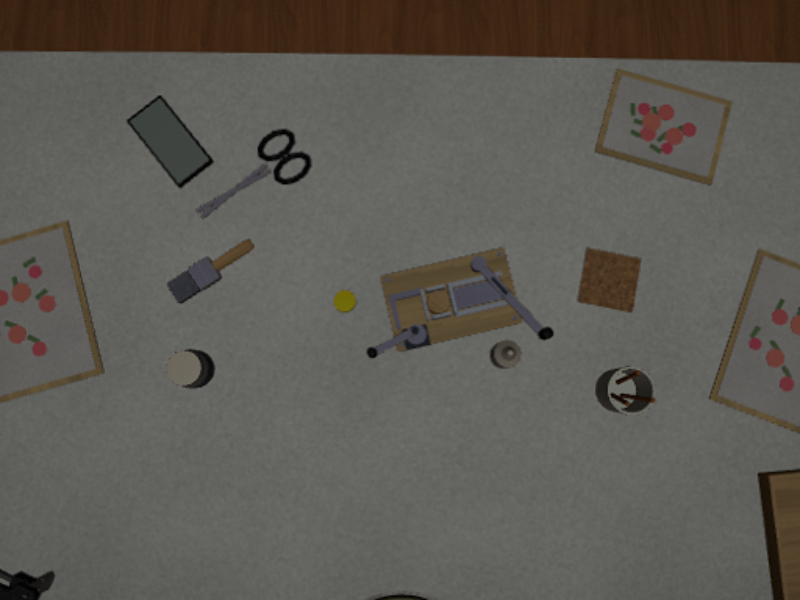

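View pics/scene0.png

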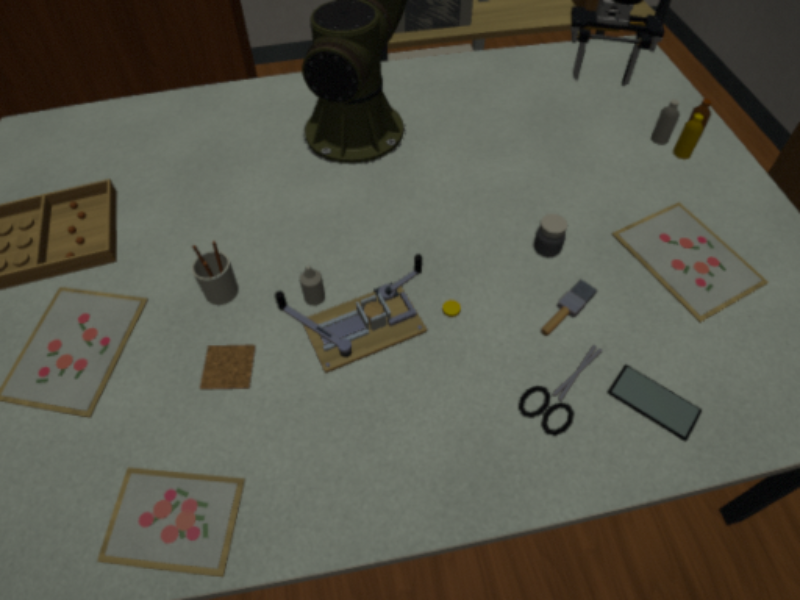

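Top view (800x600 scale): the jig sits at (385–520, 250–350) with its +y to image left. The lever pivot is at (480,265), its knob at (545,333), the glue at (507,353), the coaster at (610,280), the cam knob at (372,352) and the mug at (625,390).

```bash
python3 - <<'E'
from h import *
i=manip.camera_info('top'); z=np.load('pics/top.npz'); p,d,xyz=z['p'],z['d'],z['xyz']
hsv=cv2.cvtColor(p,cv2.COLOR_BGR2HSV)
def box(m,x0,x1,y0,y1):
    r=np.zeros_like(m); r[y0:y1,x0:x1]=m[y0:y1,x0:x1]; return r
wood=((hsv[...,0]<28)&(hsv[...,1]>70)).astype(np.uint8)
m=box(wood,355,420,150,210); c=max(cv2.findContours(m,0,1)[0],key=cv2.contourArea)
r=cv2.minAreaRect(c); b=cv2.boxPoints(r); print('coaster',r,onplane(i,b,5).round(1).tolist(),onplane(i,[r[0]],5).round(1))
m=box(wood,235,350,150,232); r=cv2.minAreaRect(cv2.findNonZero(m)); b=cv2.boxPoints(r); print('base',onplane(i,b,12).round(1).tolist(),onplane(i,[r[0]],12).round(1))
v=hsv[...,2]
dark=(v<30).astype(np.uint8)
for n,bx in (('lever',(335,362,200,225)),('cam',(228,246,215,235))):
    m=box(dark,*bx); n1,l,s,ce=cv2.connectedComponentsWithStats(m); print(n,s[1:].tolist(),ce[1:].round(1).tolist())
    for c in ce[1:]: print(onplane(i,[c],72).round(1))
# heights around
for n,(u,w) in dict(glue=(325,226),lk=(349,213),ck=(238,225),piv=(307,170)).items():
    q=xyz[w-16:w+17,u-16:u+17].reshape(-1,3); 
    for lo,hi in((40,66),(50,80),(66,100)):
        s=q[(q[:,2]>lo)&(q[:,2]<hi)]; print(n,lo,len(s), s.mean(0).round(1) if len(s) else '', (s.max(0)+s.min(0))[:2].round(1)/2 if len(s) else '')
cv2.imwrite('pics/c.png',cv2.resize(cv2.convertScaleAbs(p[145:240,225:420],alpha=1.8),None,fx=4,fy=4,interpolation=cv2.INTER_CUBIC))
E
```

```text
coaster ((389.7395935058594, 178.88868713378906), (35.93626403808594, 35.01482391357422), 10.619654655456543) [[581.9, -272.9, 5.0], [669.9, -290.2, 5.0], [654.5, -379.7, 5.0], [566.7, -361.6, 5.0]] [[ 618.1 -326.     5. ]]
base [[607.3, 83.7, 12.0], [676.3, -189.3, 12.0], [514.0, -226.3, 12.0], [447.0, 42.7, 12.0]] [[560.4 -72.   12. ]]
lever [[345, 210, 9, 7, 52]] [[348.9, 213.0]]
[[ 525.5 -210.5   72. ]]
cam [[235, 223, 6, 6, 29]] [[237.7, 225.3]]
[[491.9  51.5  72. ]]
glue 40 65 [ 493.4 -147.    60.3] [ 494.3  -151.75]
glue 50 203 [ 494.1 -150.5   68.9] [ 494.3  -151.75]
glue 66 193 [ 494.  -151.4   75.5] [ 494.15 -152.25]
lk 40 19 [ 528.3 -203.8   50.5] [ 536.5 -197.3]
lk 50 55 [ 526.6 -211.3   70.2] [ 526.75 -212.1 ]
lk 66 46 [ 527.1 -212.3   72.4] [ 526.75 -212.1 ]
ck 40 6 [490.6  44.8  52. ] [495.15  42.05]
ck 50 39 [493.1  51.1  71.7] [492.9  50.9]
ck 66 36 [493.5  51.3  72.6] [492.9  50.9]
piv 40 33 [ 630.1 -119.    41.5] [ 621.85 -124.9 ]
piv 50 0  
piv 66 0
```

View pics/c.png

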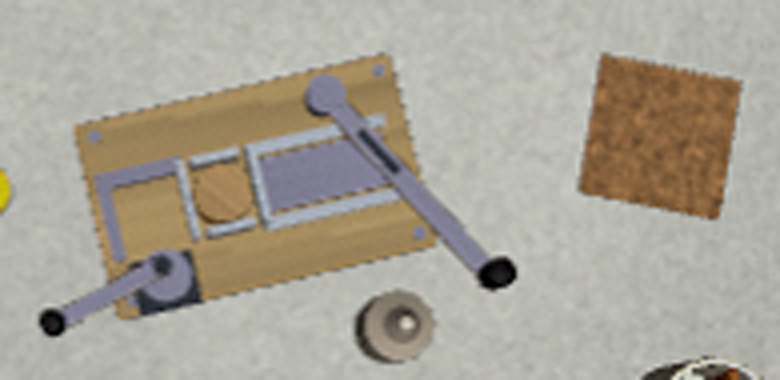

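Crop (4x, offset 225,145): base corners are at (77,125), (387,54), (437,243) and (123,318). Lever pivot is at (325,95), its knob top at (497,270), the cam pivot hub at (163,270) and the cam knob at (53,322). The glue nozzle is near (408,325).

```bash
python3 - <<'E'
from h import *
i=manip.camera_info('top')
f=lambda uv,z: onplane(i,(np.array(uv,float)+.5)/4-.5+[225,145],z)[:,:2]
W=f([(77,125),(387,54),(437,243),(123,318)],12); J=np.array([(65,80),(65,-125),(-60,-125),(-60,80)],float)
a=J-J.mean(0);b=W-W.mean(0)
th=np.arctan2((a[:,0]*b[:,1]-a[:,1]*b[:,0]).sum(),(a*b).sum()); R=np.array([[np.cos(th),-np.sin(th)],[np.sin(th),np.cos(th)]])
t=W.mean(0)-R@J.mean(0); print('jig',th,t,'res',(W-(J@R.T+t)).round(1).tolist())
w=lambda x,y:(R@[x,y]+t).round(1)
P=w(45,-76);print('pivot',P,'seen',f([(325,95)],37),'nest',w(2,48),'mag',w(0,0))
for q in(0,.25,.5,.75,1.): 
    an=th+np.pi+.5-q; print('knob',q,(P+150*np.array([np.cos(an),np.sin(an)])).round(1))
K=f([(497,270)],72)[0];k=f([(53,321)],73)[0];print('lever knob',K,'cam knob',k,'glue tip',f([(407,324)],95),'jig frame lk',R.T@(K-t),'ck',R.T@(k-t),'glue',R.T@([494,-151.5]-t), 'campiv seen',f([(163,267)],36),R.T@(f([(163,267)],36)[0]-t))
# cam pivot from depth: bar/hub points
xyz=np.load('pics/top.npz')['xyz']; q=xyz.reshape(-1,3)
l=(q[:,:2]-t)@R
s=(l[:,0]>-80)&(l[:,0]<0)&(l[:,1]>15)&(l[:,1]<80)&(q[:,2]>20)
for lo,hi in((20,27),(27,33),(33,45)):
    m=s&(q[:,2]>lo)&(q[:,2]<hi);print(lo,m.sum(),l[m].min(0),l[m].max(0))
E
```

```text
jig 0.2499385514776697 [574.931766   -50.03179757] res [[0.3, -2.2], [-2.0, 2.4], [0.5, 2.1], [1.3, -2.3]]
pivot [ 637.3 -112.5] seen [[ 636.04155689 -111.44018619]] nest [565.  -3.] mag [574.9 -50. ]
knob 0 [ 527.5 -214.7]
knob 0.25 [ 505.7 -184.4]
knob 0.5 [ 492.  -149.6]
knob 0.75 [ 487.3 -112.5]
knob 1.0 [492.  -75.4]
lever knob [ 527.62769118 -210.3470794 ] cam knob [493.01043426  51.08844092] glue tip [[ 493.87593287 -154.08083349]] jig frame lk [ -85.48731524 -143.63350589] ck [-54.3643144 118.2409766] glue [-103.51461735  -78.29732337] campiv seen [[528.60443214 -13.57626558]] [-35.87076102  46.78157949]
20 102 [-55.6180239   15.60384687] [-0.26951587 73.53869082]
27 46 [-54.46723415  24.40471174] [-1.92969588 79.2201251 ]
33 71 [-46.75975609  15.03828663] [-0.5377541  79.78538545]
```

Request:
step_arm --series '[21,-47,0,0,0.3,21,-47,0,0,0.3,21,-47,0,0,0.3,21,-47,0,0,0.3,21,-47,0,0,0.3,21,-47,0,0,0.3,21,-47,0,0,0.3,21,-47,0,0,0.3,21,-47,0,0,0.3,21,-47,0,0,0.3,21,-47,0,0,0.3,21,-47,0,0,0.3,21,-47,0,0,0.3,21,-47,0,0,0.3,0,0,0,0,0.3]' --squeeze 15

```text
clock: 2.02
eef_pos: [497.2, -149.2, 229.6]
eef_rot: [-3.141, -0.001, 2.761]
wrist_force: [-0.2, 0.1, 0.3]
finger_gap: 66.1
finger_force: 0.0
```

```bash
python3 - <<'E'
from h import *
manip.camera('wrist')
i=manip.camera_info('wrist');s=manip.read_state();p,d=manip.camera('wrist')
q=cloud(i,d).reshape(-1,3)
cv2.imwrite('pics/w1.png',cv2.convertScaleAbs(p,alpha=1.6))
m=(abs(q[:,0]-494)<60)&(abs(q[:,1]+151)<55)&(q[:,2]>45)&(q[:,2]<100)&(d.ravel()>0)
for lo,hi in((48,62),(80,100)):
    s2=q[m&(q[:,2]>lo)&(q[:,2]<hi)]; print(lo,len(s2),s2.min(0),s2.max(0),s2.mean(0))
print(s['eef_pos'],s['eef_rot'],s['finger_gap'],s['joints'],s['clock'],i['eye'])
E
```

```text
48 100 [ 473.98918667 -205.93039879   48.24595721] [ 532.73900353 -129.66756435   61.96682967] [ 496.21025837 -165.24405353   56.29571673]
80 178 [ 486.56626815 -158.30524047   80.17897225] [ 502.56469102 -141.980217     94.78770664] [ 493.14473257 -149.71823854   87.78885199]
[ 496.7376227  -147.60178811  229.72275296] [ 3.14151547e+00 -1.39045992e-03  2.76179829e+00] 65.93668661380381 [-3.59570595e-01  2.30437241e-01  1.61047541e+00  1.09203212e-04
  1.30206862e+00 -1.55060157e+00] 2.075 [ 435.54236962 -122.7765533   382.70538408]
```

View pics/w1.png

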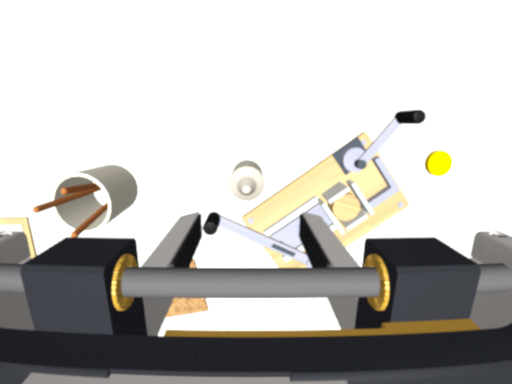

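The wrist view shows the glue upright at (247,180). The jaws straddle it, and the lever knob at (212,222) is clear of the finger line. Descending to grip.

Request:
step_arm --series '[-3,-3,-20,0,0.3,0,0,-40,0,0.3,0,0,-40,0,0.3,0,0,-40,0,0.3,0,0,-30,0,0.3,0,0,-14,0,0.3,0,0,0,0,0.45,0,0,0,0,0.7,0,0,0,0,0.7,0,0,0,0,0.7]' --squeeze 15

```text
clock: 3.38
eef_pos: [494.5, -150.0, 47.6]
eef_rot: [3.142, 0.002, 2.764]
wrist_force: [-1.9, 0.3, 7.5]
finger_gap: 42.0
finger_force: 15.0
```

Request:
step_arm --series '[0,0,30,0,0.7,0,0,40,0,0.7,0,0,35,0,0.7,15,-20,0,0,0.7,25,-36,0,0,0.7,25,-36,0,0,0.7,25,-36,0,0,0.7,20,-28,0,0,0.7,14,-20,0,0,0.7,0,0,-25,0,0.7,0,0,-30,0,0.7,0,0,-25,0,0.7,0,0,-14,0,0.7,0,0,-4,0,0.7,0,0,-2,0,0.7,0,0,0,0,0.7]'

```text
clock: 5.38
eef_pos: [618.3, -326.0, 52.7]
eef_rot: [-3.141, 0.002, 2.764]
wrist_force: [-1.0, 0.7, 3.6]
finger_gap: 41.9
finger_force: 15.0
```

Request:
step_arm --series '[0,0,-1,0,0.7,0,0,0,0,0.55,0,0,0,0,0.35,0,0,0,0,0.3,0,0,0,0,0.3,0,0,20,0,0.3,0,0,40,0,0.3,0,0,50,0,0.3,0,0,0,0,0.3]'

```text
clock: 6.5
eef_pos: [619.3, -326.6, 166.8]
eef_rot: [-3.14, 0.009, 2.764]
wrist_force: [-0.3, 0.3, -0.1]
finger_gap: 66.0
finger_force: 0.0
```

```bash
python3 - <<'E'
from h import *
p,d=manip.camera('scene');i=manip.camera_info('scene');cv2.imwrite('pics/s2.png',cv2.convertScaleAbs(cv2.resize(p[130:290,90:330],None,fx=3,fy=3),alpha=1.6))
s=manip.read_state();print(s['eef_pos'],s['eef_rot'],s['joints'],s['wrist_force'],s['finger_gap'])
E
```

```text
[ 618.53283562 -326.16437478  163.70819807] [-3.14084008  0.00457555  2.76380959] [-5.37623235e-01  6.89578918e-01  1.10487491e+00 -1.51294165e-05
  1.34250183e+00 -1.73063139e+00] [-0.60014075 -0.51078903 -0.96246291] 65.98769599816642
```

View pics/s2.png

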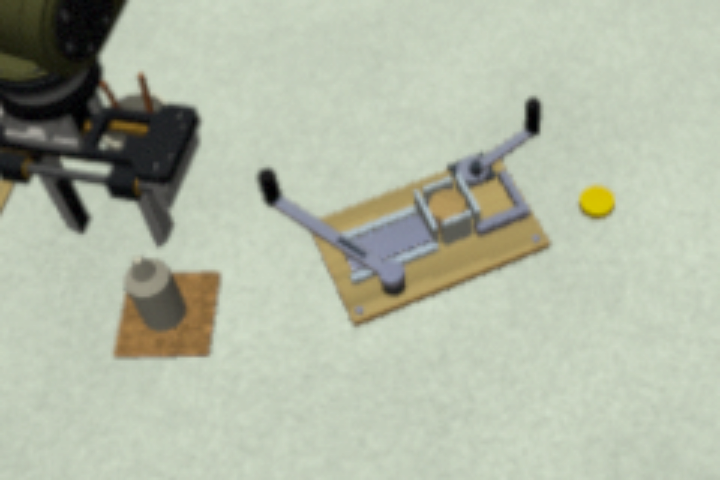

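The scene crop shows the glue standing upright on the coaster at (158,300), and the lever is unobstructed. Next is the lever knob.

Request:
step_arm --series '[-15,18,0,0.1,0.55,-23,29,0,0.15,0.55,-23,29,0,0.15,0.55,-20,24,0,0.1,0.55,-10,14,0,0.1,0.55,0,0,0,0,0.55,0,0,-40,0,0.55,0,0,-34,0,0.55]'

```text
clock: 7.55
eef_pos: [527.0, -212.3, 85.0]
eef_rot: [3.141, -0.0, -2.922]
wrist_force: [0.3, 0.3, -0.6]
finger_gap: 42.4
finger_force: 0.0
```

```bash
python3 - <<'E'
from h import *
s=manip.read_state();print(s['eef_pos'],s['eef_rot'],s['joints'],s['finger_gap'])
i=manip.camera_info('wrist');p,d=manip.camera('wrist');cv2.imwrite('pics/w3.png',cv2.convertScaleAbs(p,alpha=1.5))
R=rot(i['orientation'])
def proj(P):
    c=(np.array(P)-i['eye'])@R; f=192/np.tan(np.radians(i['fovy'])/2); x=c[:2]/c[2]; x=x*(1+i['k1']*(x@x)); return (x*f+[i['cx'],i['cy']]).round()
print('knob top expected px',proj([527,-212,72]),'tool point at 72',proj([*s['eef_pos'][:2],72]))
E
```

```text
[ 527.01574909 -212.3373766    84.99816563] [ 3.14143317e+00 -2.46537838e-04 -2.92249120e+00] [-4.47457012e-01  4.98504386e-01  1.60674900e+00 -3.14712136e-05
  1.03663164e+00 -2.23733875e+00] 42.37749236992461
knob top expected px [249. 233.] tool point at 72 [248. 233.]
```

View pics/w3.png

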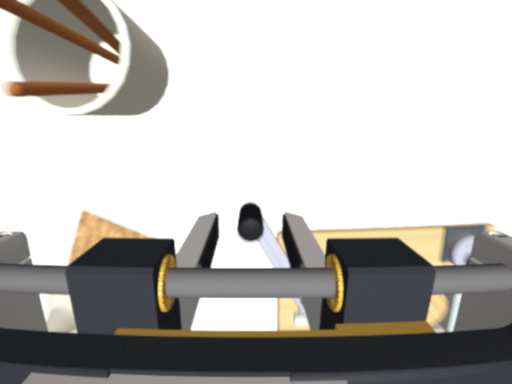

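The wrist view shows the knob top at about (250,226), centred between the fingers. Lowering, closing to a loose cage, then swinging.

Request:
step_arm --series '[-1,0,-10,0,0.65,0,0,-8,0,0.76,0,0,0,0,0.76,0,0,0,0,0.76,-6,7,0,0,0.76,-6,7.5,0,0,0.76,-10,16,0,0,0.76,-8,17,0,0,0.76,-5.5,18,0,0,0.76,-3.5,18.5,0,0,0.76,-1,18.5,0,0,0.76,0,0,0,0,0.76]'

```text
clock: 9.1
eef_pos: [486.0, -108.0, 68.5]
eef_rot: [3.142, 0.0, -2.918]
wrist_force: [-0.8, -2.3, 0.1]
finger_gap: 22.4
finger_force: 1.1
```

Request:
step_arm --series '[1,18.5,0,0,0.76,2,9,0,0,0.76,1,4,0,0,0.76,1,3,0,0,0.76,0,0,0,0,0.76]'

```text
clock: 9.72
eef_pos: [490.9, -74.9, 68.4]
eef_rot: [-3.142, -0.0, -2.919]
wrist_force: [-0.4, -3.7, -0.2]
finger_gap: 22.5
finger_force: 1.3
```

Request:
step_arm --series '[0.4,1.5,0,0,0.76,0,0,0,0,0.76]'

```text
clock: 9.98
eef_pos: [491.3, -73.4, 68.4]
eef_rot: [3.142, -0.0, -2.92]
wrist_force: [-1.0, -1.8, -1.2]
finger_gap: 22.8
finger_force: 1.3
```

Request:
step_arm --series '[0.4,1.5,0,0,0.76,0,0,0,0,0.76]'

```text
clock: 10.22
eef_pos: [491.7, -71.7, 68.4]
eef_rot: [3.142, -0.0, -2.919]
wrist_force: [-1.1, -2.2, -1.0]
finger_gap: 22.4
finger_force: 1.2
```

Request:
step_arm --series '[0.4,1.5,0,0,0.76,0,0,0,0,0.76]'

```text
clock: 10.48
eef_pos: [492.1, -70.3, 68.4]
eef_rot: [-3.141, -0.0, -2.919]
wrist_force: [-0.6, -3.1, -0.6]
finger_gap: 22.4
finger_force: 1.6
```

Request:
step_arm --series '[0.4,1.2,0,0,0.76,0,0,0,0,0.76]'

```text
clock: 10.72
eef_pos: [492.2, -69.5, 68.4]
eef_rot: [-3.141, -0.001, -2.919]
wrist_force: [-4.4, -7.8, 0.2]
finger_gap: 22.5
finger_force: 3.5
```

Request:
step_arm --series '[0.4,1.2,0,0,0.76,0,0,0,0,0.76]'

```text
clock: 10.98
eef_pos: [492.4, -68.8, 68.4]
eef_rot: [-3.14, -0.001, -2.919]
wrist_force: [-5.3, -13.1, 0.3]
finger_gap: 22.9
finger_force: 5.3
```

Request:
step_arm --series '[0.3,1,0,0,0.76,0,0,0,0,0.76]'

```text
clock: 11.22
eef_pos: [492.6, -68.1, 68.4]
eef_rot: [-3.14, -0.002, -2.919]
wrist_force: [-7.6, -15.9, 1.9]
finger_gap: 23.0
finger_force: 6.9
```

The force jump shows the stop has been reached. Letting it return along the arc, then opening and rising.

Request:
step_arm --series '[-1.5,-6,0,0,0.76,-2,-13,0,0,0.76,-2,-16.5,0,0,0.76,-1,-17.5,0,0,0.76,1,-18.5,0,0,0.76,3.5,-18.5,0,0,0.76,5.5,-18,0,0,0.76,8,-17,0,0,0.76,10,-12,0,0,0.76,7,-5,0,0,0.76,4.2,-2.9,0,0,0.76,0,0,0,0,0.7,0,0,0,0,0.6,0,0,0,0,0.55,0,0,20,0,0.55,0,0,40,0,0.55,0,0,30,0,0.55]'

```text
clock: 13.35
eef_pos: [525.9, -211.7, 160.1]
eef_rot: [-3.141, 0.001, -2.919]
wrist_force: [-0.7, 0.2, 0.5]
finger_gap: 42.0
finger_force: 0.0
```

```bash
python3 - <<'E'
from h import *
s=manip.read_state();print(s['eef_pos'],s['eef_rot'],s['joints'],s['finger_gap'],s['wrist_force'])
i=manip.camera_info('wrist');p,d=manip.camera('wrist');cv2.imwrite('pics/w4.png',cv2.convertScaleAbs(p,alpha=1.4))
np.savez('pics/w4',p=p,d=d,xyz=cloud(i,d))
p,d=manip.camera('scene');cv2.imwrite('pics/s4.png',cv2.convertScaleAbs(cv2.resize(p[130:290,90:330],None,fx=3,fy=3),alpha=1.6))
E
```

```text
[ 525.94623088 -211.68461215  160.05816422] [-3.14107631e+00  7.41239900e-04 -2.91921827e+00] [-4.47270503e-01  4.02310665e-01  1.55315892e+00  5.96390504e-05
  1.18522141e+00 -2.24046342e+00] 42.036421396257744 [-0.67377867  0.17467322  0.47035359]
```

View pics/s4.png

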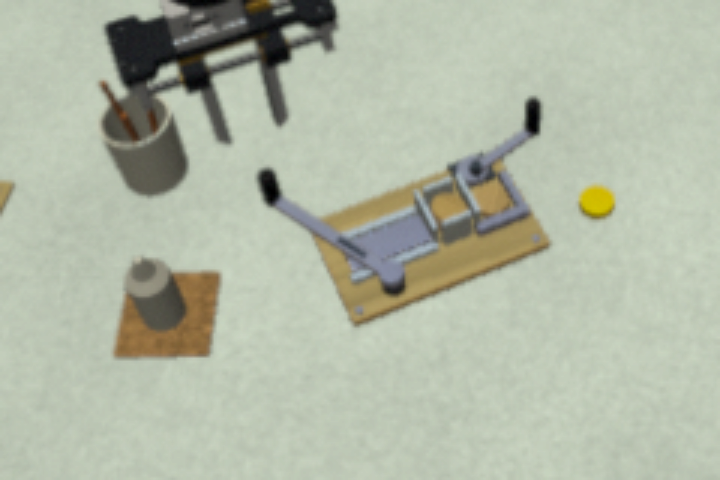

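Blank now lies in the nest at (490,200), the lever is back at rest, and the magazine still shows a blank. Next is the cam knob.

Request:
step_arm --series '[-3,22,0,-0.1,0.57,-5,42,0,-0.18,0.57,-5,42,0,-0.18,0.57,-5,42,0,-0.18,0.57,-5,42,0,-0.18,0.57,-5,42,0,-0.18,0.57,-3,23,0,-0.18,0.57,-2,8,0,-0.17,0.57,0,0,0,-0.1,0.57,0,0,-40,0,0.57,0,0,-34,0,0.57]'

```text
clock: 14.82
eef_pos: [492.2, 51.3, 82.7]
eef_rot: [-3.141, -0.0, 1.914]
wrist_force: [0.4, 0.5, 0.2]
finger_gap: 40.6
finger_force: 0.0
```

```bash
python3 - <<'E'
from h import *
s=manip.read_state();print(s['eef_pos'],s['eef_rot'],s['joints'],s['finger_gap'],s['clock'])
i=manip.camera_info('wrist');p,d=manip.camera('wrist');cv2.imwrite('pics/w5.png',cv2.convertScaleAbs(p,alpha=1.4))
q=cloud(i,d).reshape(-1,3)
m=(np.hypot(q[:,0]-493,q[:,1]-51)<18)&(q[:,2]>50)&(q[:,2]<78)&(d.ravel()>0); print(m.sum(),q[m].min(0),q[m].max(0),q[m].mean(0))
E
```

```text
[492.22567116  51.31472868  82.6564038 ] [-3.14090294e+00 -2.72593039e-04  1.91395881e+00] [ 2.98290006e-02  3.61817409e-01  1.81828616e+00  5.69558108e-05
  9.62229233e-01 -3.13366152e-01] 40.56029324159093 14.825
650 [486.04266468  47.6151514   50.12520951] [501.40501055  63.38285056  72.80508981] [493.01783153  57.51875317  67.58084186]
```

View pics/w5.png

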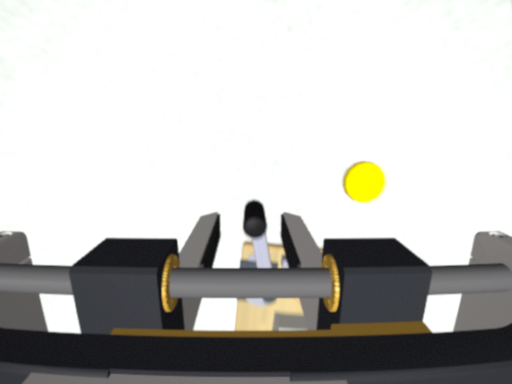

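The knob top at (255,222) sits between the fingers. Lowering, caging, and sweeping counter-clockwise while still safely loose.

Request:
step_arm --series '[0.5,1,-10,0,0.65,0,0,-6,0,0.787,0,0,0,0,0.787,0,0,0,0,0.787,-6.4,-3.9,0,0.08,0.787,-6,-4.6,0,0.08,0.787,-5.5,-5.1,0,0.08,0.787,-4.9,-5.7,0,0.08,0.787,-4.3,-6.1,0,0.08,0.787,-3.7,-6.5,0,0.08,0.787,-3,-6.9,0,0.08,0.787,-2.3,-7.1,0,0.08,0.787,0,0,0,0,0.787]'

```text
clock: 16.5
eef_pos: [457.6, 6.1, 69.0]
eef_rot: [3.141, 0.001, 2.553]
wrist_force: [-0.9, -0.3, -0.2]
finger_gap: 19.8
finger_force: 0.0
```

Request:
step_arm --series '[-1.6,-7.3,0,0.08,0.787,-0.8,-7.4,0,0.08,0.787]'

```text
clock: 16.75
eef_pos: [455.2, -8.1, 68.9]
eef_rot: [3.141, 0.001, 2.714]
wrist_force: [2.1, 2.7, 1.0]
finger_gap: 19.8
finger_force: 1.6
```

```bash
python3 - <<'E'
from h import *
s=manip.read_state();print(s['eef_pos'],s['wrist_force'],s['moment'],s['finger_force'])
p,d=manip.camera('scene');cv2.imwrite('pics/s6.png',cv2.convertScaleAbs(cv2.resize(p[110:250,190:350],None,fx=4,fy=4),alpha=1.6))
E
```

```text
[455.2355235   -8.13665153  68.91392139] [2.08793437 2.69024124 0.9943596 ] [ 0.50009405 -0.38625423 -0.00745513] 1.6364073380827904
```

View pics/s6.png

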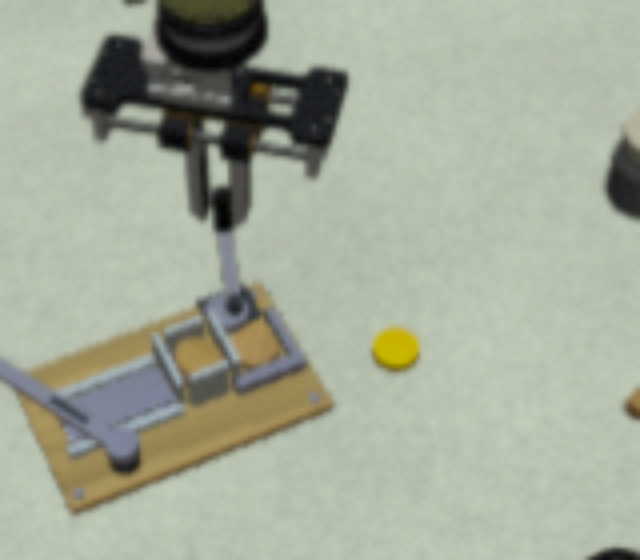

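The handle is following (knob at (223,205)), and the blank is in the nest at (262,345). Now small steps with force readings.

Request:
step_arm --series '[-0.2,-3.7,0,0.04,0.787]'

```text
clock: 16.92
eef_pos: [455.0, -11.8, 68.8]
eef_rot: [3.141, 0.001, 2.752]
wrist_force: [1.3, 3.5, 1.8]
finger_gap: 19.7
finger_force: 1.6
```

Request:
step_arm --series '[0,-3.75,0,0.04,0.787]'

```text
clock: 17.05
eef_pos: [455.0, -15.5, 68.8]
eef_rot: [3.141, 0.001, 2.792]
wrist_force: [2.1, 2.9, 0.8]
finger_gap: 20.0
finger_force: 1.6
```

Request:
step_arm --series '[0.2,-3.75,0,0.04,0.787]'

```text
clock: 17.18
eef_pos: [455.3, -19.2, 68.8]
eef_rot: [3.141, 0.001, 2.832]
wrist_force: [2.0, 2.7, 1.5]
finger_gap: 20.1
finger_force: 1.6
```

Request:
step_arm --series '[0.35,-3.7,0,0.04,0.787]'

```text
clock: 17.3
eef_pos: [455.7, -22.9, 68.8]
eef_rot: [3.141, 0.001, 2.872]
wrist_force: [2.3, 3.4, 1.1]
finger_gap: 20.2
finger_force: 1.7
```

Request:
step_arm --series '[0.55,-3.7,0,0.04,0.787]'

```text
clock: 17.42
eef_pos: [456.2, -26.6, 68.8]
eef_rot: [3.141, 0.001, 2.912]
wrist_force: [1.7, 3.1, 0.6]
finger_gap: 19.9
finger_force: 1.8
```

Request:
step_arm --series '[0.7,-3.7,0,0.04,0.787]'

```text
clock: 17.55
eef_pos: [457.0, -30.3, 68.9]
eef_rot: [3.141, 0.001, 2.952]
wrist_force: [3.1, 3.2, 0.3]
finger_gap: 20.1
finger_force: 1.9
```

Request:
step_arm --series '[0.9,-3.65,0,0.05,0.787]'

```text
clock: 17.68
eef_pos: [458.0, -33.9, 68.8]
eef_rot: [3.141, 0.001, 3.002]
wrist_force: [3.8, 4.4, 0.9]
finger_gap: 20.1
finger_force: 2.0
```

Request:
step_arm --series '[1.1,-3.6,0,0.05,0.787]'

```text
clock: 17.8
eef_pos: [459.2, -37.5, 68.9]
eef_rot: [3.141, 0.002, 3.052]
wrist_force: [4.6, 3.6, -0.2]
finger_gap: 20.1
finger_force: 2.1
```

Request:
step_arm --series '[2.5,-3.4,0,0.12,0.787]'

```text
clock: 17.92
eef_pos: [461.3, -40.9, 68.8]
eef_rot: [3.141, 0.001, -3.11]
wrist_force: [-0.8, 3.0, 2.2]
finger_gap: 20.2
finger_force: 1.5
```

Request:
step_arm --series '[2.2,-3.4,0,0.12,0.787]'

```text
clock: 18.05
eef_pos: [463.6, -44.3, 68.8]
eef_rot: [3.141, 0.001, -2.989]
wrist_force: [1.8, 3.4, 2.6]
finger_gap: 20.0
finger_force: 1.6
```

Request:
step_arm --series '[1.8,-3.3,0,0.08,0.787]'

```text
clock: 18.18
eef_pos: [465.4, -47.6, 68.8]
eef_rot: [3.141, 0.001, -2.909]
wrist_force: [1.8, 3.5, 1.3]
finger_gap: 20.0
finger_force: 1.6
```

Request:
step_arm --series '[2.0,-3.2,0,0.08,0.787]'

```text
clock: 18.3
eef_pos: [467.4, -50.7, 68.8]
eef_rot: [3.141, 0.001, -2.83]
wrist_force: [1.7, 2.9, 0.2]
finger_gap: 19.8
finger_force: 1.6
```

Request:
step_arm --series '[2.2,-3.1,0,0.07,0.787]'

```text
clock: 18.42
eef_pos: [469.5, -53.8, 68.7]
eef_rot: [3.141, 0.001, -2.76]
wrist_force: [1.1, 3.4, 0.7]
finger_gap: 19.9
finger_force: 1.5
```

Request:
step_arm --series '[2.4,-3.0,0,0.07,0.787]'

```text
clock: 18.55
eef_pos: [471.9, -56.8, 68.7]
eef_rot: [3.141, 0.001, -2.69]
wrist_force: [1.0, 3.6, 1.5]
finger_gap: 19.9
finger_force: 1.5
```

Request:
step_arm --series '[2.2,-3.0,0,0.06,0.787]'

```text
clock: 18.68
eef_pos: [474.0, -59.8, 68.6]
eef_rot: [3.141, 0.0, -2.63]
wrist_force: [1.1, 4.3, 0.6]
finger_gap: 19.9
finger_force: 1.5
```

Request:
step_arm --series '[2.4,-2.9,0,0.06,0.787]'

```text
clock: 18.8
eef_pos: [476.4, -62.7, 68.6]
eef_rot: [3.141, 0.0, -2.571]
wrist_force: [0.4, 3.8, 0.7]
finger_gap: 20.0
finger_force: 1.5
```

Request:
step_arm --series '[2.5,-2.8,0,0.05,0.787]'

```text
clock: 18.92
eef_pos: [478.8, -65.5, 68.6]
eef_rot: [3.141, 0.0, -2.521]
wrist_force: [0.2, 4.3, -0.3]
finger_gap: 20.1
finger_force: 1.5
```

Request:
step_arm --series '[2.6,-2.7,0,0.05,0.787]'

```text
clock: 19.05
eef_pos: [481.4, -68.1, 68.5]
eef_rot: [3.141, 0.0, -2.471]
wrist_force: [0.6, 4.8, 0.6]
finger_gap: 20.1
finger_force: 1.5
```

Request:
step_arm --series '[2.7,-2.55,0,0.05,0.787]'

```text
clock: 19.18
eef_pos: [484.0, -70.7, 68.5]
eef_rot: [3.141, 0.0, -2.421]
wrist_force: [-0.4, 3.6, 0.4]
finger_gap: 20.1
finger_force: 1.5
```

Request:
step_arm --series '[2.85,-2.45,0,0.05,0.787]'

```text
clock: 19.3
eef_pos: [486.9, -71.0, 68.3]
eef_rot: [-3.141, -0.005, -2.374]
wrist_force: [-4.4, 0.1, 0.3]
finger_gap: 19.8
finger_force: 1.7
```

```bash
python3 - <<'E'
from h import *
s=manip.read_state();print(s['joints'],s['eef_pos'],s['eef_rot'],s['wrist_force'],s['finger_force'])
E
```

```text
[-0.21694115  0.380679    1.83312277 -0.00556568  0.92948474 -2.55160756] [486.94473834 -70.97069124  68.34572599] [-3.14052824 -0.00464771 -2.3743916 ] [-4.39138223  0.14822905  0.26626937] 1.7365717515349388
```

Request:
step_arm --series '[0,0,0,-0.1,0.787,0,0,0,-0.1,0.787]'

```text
clock: 19.55
eef_pos: [487.4, -71.0, 68.5]
eef_rot: [-3.139, -0.004, -2.579]
wrist_force: [-0.4, 0.6, -0.3]
finger_gap: 19.8
finger_force: 0.0
```

```bash
python3 - <<'E'
from h import *
s=manip.read_state();print(s['joints'],s['eef_pos'],s['eef_rot'],s['wrist_force'],s['finger_force'])
E
```

```text
[-0.21685894  0.3809548   1.83226498 -0.00543378  0.92952709 -2.34691438] [487.36263374 -70.99490104  68.49614519] [-3.13930144 -0.00387635 -2.5790849 ] [-0.36099955  0.60902363 -0.26340022] 0.0
```

The last joint reached its limit, so I'm opening, lifting and regripping with a half-turned wrist.

Request:
step_arm --series '[0,0,0,0,0.57,0,0,0,0,0.57,0,0,0,0,0.57,0,0,30,0,0.57,0,0,30,0,0.57,0,0,30,-0.18,0.57,0,0,0,-0.18,0.57,0,0,0,-0.18,0.57,0,0,0,-0.18,0.57,0,0,0,-0.18,0.57,0,0,0,-0.18,0.57,0,0,0,-0.18,0.57]'

```text
clock: 21.05
eef_pos: [487.3, -71.3, 158.4]
eef_rot: [-3.139, -0.004, 2.445]
wrist_force: [-0.5, -0.4, -1.2]
finger_gap: 40.5
finger_force: 0.0
```

Request:
step_arm --series '[0,0,0,-0.18,0.57,0,0,0,-0.18,0.57,0,0,0,-0.18,0.57,0,0,0,-0.18,0.57,0,0,0,-0.18,0.57,0,0,0,-0.18,0.57,0,0,0,-0.18,0.57,0,0,0,0,0.57]'

```text
clock: 22.05
eef_pos: [487.3, -71.3, 158.4]
eef_rot: [-3.139, -0.004, 1.192]
wrist_force: [-0.1, -0.0, -0.2]
finger_gap: 40.1
finger_force: 0.0
```

```bash
python3 - <<'E'
from h import *
i=manip.camera_info('wrist');s=manip.read_state();p,d=manip.camera('wrist');q=cloud(i,d).reshape(-1,3)
print(s['eef_pos'],s['eef_rot'],s['joints'][5],s['clock'])
R=rot(i['orientation'])
m=(np.hypot(q[:,0]-485,q[:,1]+75)<25)&(q[:,2]>66)&(q[:,2]<78)&(d.ravel()>0)&(p.reshape(-1,3).max(1)<60); print('depth',m.sum(),(q[m].min(0)+q[m].max(0))/2,q[m].mean(0))
dark=(p.max(2)<35).astype(np.uint8); dark[240:]=0
n,l,st,ce=cv2.connectedComponentsWithStats(dark)
for a,b in zip(st[1:],ce[1:]):
    if a[4]>80: print(a,b,onplane(i,[b],65)[0][:2])
cv2.imwrite('pics/w7.png',cv2.convertScaleAbs(p,alpha=1.4))
E
```

```text
[487.33489893 -71.30491584 158.43242038] [-3.13918888 -0.00352642  1.19176796] 0.15560893194414635 22.05
depth 192 [485.16822002 -67.65400511  69.67537881] [485.14249189 -67.36830964  71.1093401 ]
[242 186  13  13  98] [248.14285714 190.83673469] [487.84975788 -61.81793863]
[210 217   9  23 121] [215.2231405  230.88429752] [445.11965376 -86.0308977 ]
[282 218   9  22 114] [284.85964912 231.44736842] [ 505.20443453 -110.45363037]
```

View pics/w7.png

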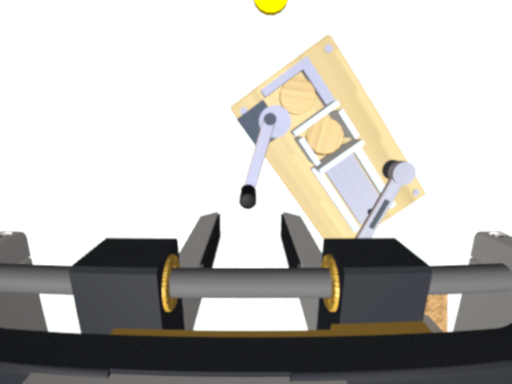

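Knob top at about (248,197). Both the nest blank (298,95) and the next blank in the magazine (325,135) are visible. Regripping.

Request:
step_arm --series '[-4,0.5,-10,0,0.57,0,0,-40,0,0.57,0,0,-30,0,0.57,0,0,-9,0,0.65,0,0,0,0,0.787,0,0,0,0,0.787,0,0,0,0,0.787]'

```text
clock: 22.98
eef_pos: [483.8, -70.9, 70.3]
eef_rot: [-3.141, -0.004, 1.191]
wrist_force: [-0.1, 0.0, -0.5]
finger_gap: 20.3
finger_force: 0.0
```

Request:
step_arm --series '[1.5,-1.2,0,0,0.787]'

```text
clock: 23.1
eef_pos: [485.1, -72.0, 69.9]
eef_rot: [-3.14, -0.004, 1.191]
wrist_force: [0.0, 0.3, -0.5]
finger_gap: 20.0
finger_force: 0.0
```

Request:
step_arm --series '[1.5,-1.2,0,0,0.787]'

```text
clock: 23.22
eef_pos: [486.4, -73.2, 69.6]
eef_rot: [-3.139, -0.004, 1.19]
wrist_force: [-3.2, 1.3, 3.2]
finger_gap: 19.9
finger_force: 1.8
```

Request:
step_arm --series '[1.8,-1.4,0,0,0.787]'

```text
clock: 23.35
eef_pos: [487.9, -74.6, 69.5]
eef_rot: [-3.138, -0.003, 1.191]
wrist_force: [-3.8, 1.8, 3.5]
finger_gap: 19.7
finger_force: 2.2
```

Request:
step_arm --series '[1.8,-1.3,0,0,0.787]'

```text
clock: 23.48
eef_pos: [489.6, -76.0, 69.4]
eef_rot: [-3.138, -0.003, 1.19]
wrist_force: [-6.0, 0.1, 3.9]
finger_gap: 20.1
finger_force: 2.9
```

Request:
step_arm --series '[1.8,-1.2,0,0,0.787]'

```text
clock: 23.6
eef_pos: [491.1, -77.2, 69.3]
eef_rot: [-3.137, -0.003, 1.191]
wrist_force: [-10.5, -0.6, 6.9]
finger_gap: 20.3
finger_force: 4.4
```

The force is at snug level (roughly 0.5–0.6 N m). Backing off, opening and lifting clear.

Request:
step_arm --series '[-1.6,1,0,0,0.787,0,0,0,0,0.7,0,0,0,0,0.57,0,0,0,0,0.57,0,0,20,0,0.57,0,0,40,0,0.57,0,0,40,0,0.57,-20,0,20,0,0.57,-40,0,20,0,0.57,-40,0,0,0,0.57,0,0,0,0,0.57]'

```text
clock: 24.98
eef_pos: [388.9, -76.1, 209.9]
eef_rot: [-3.14, -0.004, 1.19]
wrist_force: [-0.0, 0.2, 0.0]
finger_gap: 40.5
finger_force: 0.0
```

```bash
python3 - <<'E'
from h import *
s=manip.read_state();print(s['eef_pos'],s['clock'])
i=manip.camera_info('top');p,d=manip.camera('top')
p2,_=manip.camera('scene')
a=cv2.resize(p[145:240,225:420],(780,380),interpolation=cv2.INTER_CUBIC)
b=p2[130:290,90:330]; b=cv2.resize(b,(330,220))
o=np.zeros((600,780,3),np.uint8);o[:380]=a;o[380:,:330]=b
cv2.imwrite('pics/f.png',cv2.convertScaleAbs(o,alpha=1.7))
m=(cv2.cvtColor(p,cv2.COLOR_BGR2HSV)[...,2]<30).astype(np.uint8);m[:160]=0;m[240:]=0;m[:,:225]=0;m[:,360:]=0
n,l,st,ce=cv2.connectedComponentsWithStats(m)
for a,c in zip(st[1:],ce[1:]):
    if 15<a[4]<120:print(a,onplane(i,[c],72)[0])
E
```

```text
[388.89611803 -76.08668215 209.92036637] 24.975
[345 210   9   7  51] [ 525.32625291 -210.30788109   72.        ]
[289 225   6   7  28] [487.76299116 -74.48668922  72.        ]
```

View pics/f.png

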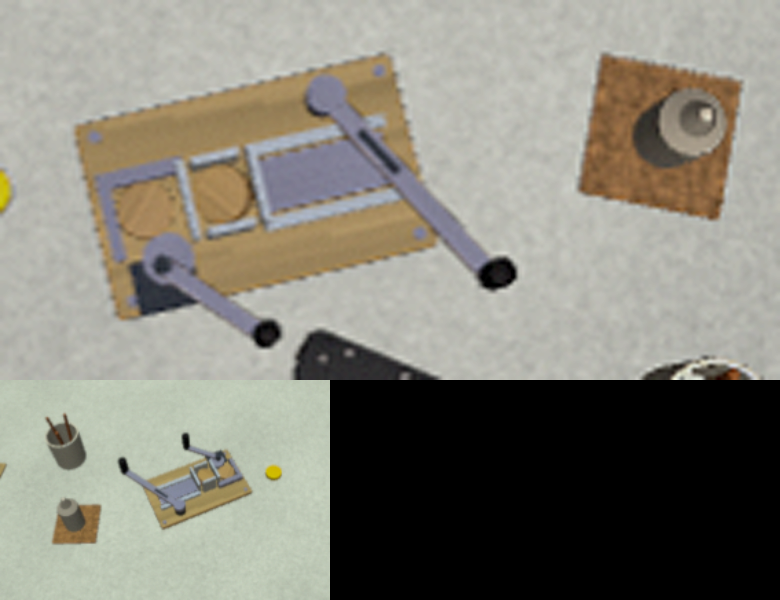

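Final view: blank at (147,207) is pinched between the fence and the cam. The cam knob is at (266,332), the lever is at rest, and the glue stands on the coaster.

```bash
python3 -c "
from cell import manip
print(manip.sign_off())"
```

```text
the job is handed in; nothing more can be done
None
```

I've handed the job in at about 25 s: the glue stands upright on the coaster, one blank was fed, the lever sprang back, and the cam was stopped at an estimated 0.5–0.6 N m (snug is about 0.5). While I was turning the cam, the last joint read -2.5516 rad against its -2.55 rad limit before I backed it off, which may count as passing its range.

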